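Lay out the printed gear set from its spindle

ROBOT

A 6-joint arm with a two-finger parallel gripper is mounted at the origin on a cart in front of the work surface, level with it; the furniture and walls round the work are solid. World frame = base frame: x ahead of the robot, y to its left, z up, the work surface at z = 0. Lengths are in mm, angles in rad, forces in N, time in s.
With the tool pointing down it reaches from about 325 to 900 mm from the base axis. Payload 6.1 kg.
Tool frame: the origin (TCP) lies midway between the tips of the shut fingers; the grasp point (between the pads) lies manip.grip_point_offset behind it (manip.grip_point_offset is the distance from the TCP to the grasp point, in mm); z points along the fingers, y is the line along which they close (so a half turn about z gives the same grasp; the last joint's range is limited). The gripper opens to 85 mm and grips with 20 to 120 N. Pads are 22 mm wide; open, the fingers measure 114 mm over their backs; the gripper's body (76 mm by 85 mm) begins 54 mm behind the grasp point. The pads swing forward as they close: fully open they stand 13 mm farther back than shut.
Start: joints at [1.196, 0.22, 1.526, -0, 1.395, -0.126], TCP at [153.899, 605.748, 231.3] pointing down, gripper open.
Joint ranges: [-2.98, 2.98], [-0.91, 2.08], [0.09, 2.57], [-1.24, 4.39], [0.2, 2.65], [-2.68, 2.68]. Speed limits (rad/s): [2.57, 2.57, 3.01, 3.14, 3.14, 3.14].

INTERFACE

Orientations are given as a unit quaternion [w, x, y, z].
In Python, from plant import get_obs, grab_frame, camera_params, order, spotter, manip gives the robot as it stands. The module is installed in compiled form; this text tells all that it offers.
- The arm moves only by the shell command python3 -m crank 'ROWS' [OPENING] [FORCE]. ROWS is JSON, a list of rows, each a list of 2 entries, a list of its own where there are three numbers: the shift along the tool's x, y, z in mm, then the turn about the tool's z in rad. A call has 1 to 12 rows; each row is the pose to reach, as a shift and turn from the pose commanded when the call began, along the tool's axes at that moment; what a row does not reach only later rows make up. A row lasts 1/8 s, in which the tool goes at most 62.5 mm and 10.7 degrees, less where a joint would pass 70% of its speed; a pose out of reach is approached as far as the arm can. A call with a gripper value outside its range is refused whole. OPENING is the opening, from 0 (shut) to 1 (fully open), set as the call begins (- or left out, the last holds). The fingers move at their own pace and stop on an object; FORCE is the grip in N (left out, the last holds). Time passes only in rows, so rows that repeat a pose let the fingers close. It gives the time, the measured TCP pose, the force, the opening and the grip force at its end, in the units of the state.
- get_obs(): the state, without advancing time (a new reading comes with each control period).
- grab_frame(name): name is "side" or "top" or "wrist"; returns the picture (384x512x3 uint8, red, green, blue); there is no depth.
- camera_params(name): a dict with "mtx" (3x3 intrinsics, pixels), "position" and "attitude" of the camera in the world. Camera axes: x right, y down, z forward; pixel columns grow to the right and rows downward; lengths in mm; the calibration is good to about 2 mm. A picture is of the moment at which its call begins: read the wrist's pose just before it. camera_params takes no time and is no camera call; for the wrist camera it gives the pose at the moment of the call.
- order.sign_off(): hands the job in; it is judged then, once.
Trained networks look in the newest picture that a camera, given by its name, has taken for a name from the list of things; names that differ only in an ending like _2 or _b are one class to them, and where a whole thing is asked for, a point or a joint stands for the part that bears it (a point fixed in the world has none). Each returns a list of dicts, best first, with "confidence" (0 to 1); they miss things now and then, are a little off and sometimes report something else, mostly with a low value. They report only what shows in the picture. A call takes as long as a camera call. They do not tell look-alikes from the thing itself.
- spotter.cut_out(camera, query): "mask" (384x512 bool, what is visible of it) and "extent" ([left, top, right, bottom] in pixels, round what is visible of it).
- spotter.mark_of(camera, query): "location" ([column, row] in pixels: a listed point, or the origin of a listed thing).
The state is a dict: "time_s": time; "joints": joint angles; "joint_velocities": joint speeds; "joint_efforts": joint torques, N m; "position": TCP position; "tcp_rot": TCP orientation; "force": force on the tool from outside, world axes, zero at the start; "wrist_torque": the same for the moment, N m; "gripper_width": finger opening in mm; "grasp_force": force on a finger pad.
Only numpy, scipy, OpenCV 4.12 (cv2) and the standard library are available. Lean on these libraries where they do the work, as an engineer would, in place of code of your own. Each camera call takes 0.05 s, during which the arm holds its last target. There are 200 camera calls.

TASK

The four printed gears are stacked on the storage spindle. Take the stack apart and lay each gear flat inside the rim of the dish of its own size: the largest gear in the largest dish, the next in the next, down to the smallest gear in the smallest dish.

Things in the scene. Friction and masses are not known exactly. Their poses are not given: they have to be found in the camera images.
- gear_a: The largest of four flat white plastic spur gears: 64 mm over the tooth tips, 30 teeth, 14 mm thick, with a plain through bore of 13 mm. It starts lying flat on the spindle, number 1 from the bottom (underside 6 mm above the table). Origin: centre of the underside; z up along the axis.
- gear_b: The second largest of four flat white plastic spur gears: 52 mm over the tooth tips, 24 teeth, 14 mm thick, with a plain through bore of 13 mm. It starts lying flat on the spindle, number 2 from the bottom (underside 20 mm above the table). Origin: centre of the underside; z up along the axis.
- gear_c: The third largest of four flat white plastic spur gears: 40 mm over the tooth tips, 18 teeth, 14 mm thick, with a plain through bore of 13 mm. It starts lying flat on the spindle, number 3 from the bottom (underside 34 mm above the table). Origin: centre of the underside; z up along the axis.
- gear_d: The smallest of four flat white plastic spur gears: 28 mm over the tooth tips, 12 teeth, 14 mm thick, with a plain through bore of 13 mm. It starts lying flat on the spindle, number 4 from the bottom (underside 48 mm above the table). Origin: centre of the underside; z up along the axis.
- dish_a: The largest of four round shallow grey dishes, the place for the 64 mm gear: fixed to the table, 92 mm outside, 84 mm clear inside the rim, floor 2 mm thick, rim top 5 mm above the table. Origin: centre of the underside, at table height; z up.
- dish_b: The second largest of four round shallow grey dishes, the place for the 52 mm gear: fixed to the table, 80 mm outside, 72 mm clear inside the rim, floor 2 mm thick, rim top 5 mm above the table. Origin: centre of the underside, at table height; z up.
- dish_c: The third largest of four round shallow grey dishes, the place for the 40 mm gear: fixed to the table, 68 mm outside, 60 mm clear inside the rim, floor 2 mm thick, rim top 5 mm above the table. Origin: centre of the underside, at table height; z up.
- dish_d: The smallest of four round shallow grey dishes, the place for the 28 mm gear: fixed to the table, 56 mm outside, 48 mm clear inside the rim, floor 2 mm thick, rim top 5 mm above the table. Origin: centre of the underside, at table height; z up.
- spindle: Upright steel storage spindle, fixed to the table, that carries the stacked gears, largest at the bottom: dark base disc 48 mm across, 6 mm thick; post 7 mm in diameter, its top 59.5 mm above the table. The gears have 3 mm play all round the post; lift each straight up until clear of it. Origin: centre of the base's underside, at table height; z up.
Not all that is in view belongs to the job. Leave any green, pink or purple look-alike of the gear_a alone.

How it is judged (in metres and radians):
At the end, for the whole second after the job is handed in: Each of the four gears lies at rest, flat (within 0.06 rad) on the floor of the dish of its own size rank (underside less than 3.5 mm above the dish's underside), inside its rim (centre within 13 mm of the dish's centre), and all are released (horizontal distance between gear_a and dish_a below 0.013 m and z of gear_a in the frame of dish_a between 0 and 0.0035 m and angle between each of gear_a, gear_b, gear_c, gear_d's own z axis and vertical below 0.06 rad and linear speed of each of gear_a, gear_b, gear_c, gear_d below 0.02 m/s and angular speed of each of gear_a, gear_b, gear_c, gear_d below 0.2 rad/s and horizontal distance between gear_b and dish_b below 0.013 m and z of gear_b in the frame of dish_b between 0 and 0.0035 m and horizontal distance between gear_c and dish_c below 0.013 m and z of gear_c in the frame of dish_c between 0 and 0.0035 m and horizontal distance between gear_d and dish_d below 0.013 m and z of gear_d in the frame of dish_d between 0 and 0.0035 m); the robot touches nothing.
It also fails if it takes over 93 s, if anything falls off the work surface, if the arm or the gripper's body presses on something with over 40 N, if the wrist force passes 120 N, or if a joint passes its speed limit or range.

## Working session

There is one attempt and no reset: what is moved stays moved. The work goes in short steps, Python scripts to look and compute and a shell command to move; the robot and the scene stay as the last step left them, time stands still between calls to the robot, and variables do not carry over. Pictures are saved under pics/ and viewed, at most 14 in all, crops included, and the job is handed in when it is done.

```bash
mkdir -p pics
python3 - <<'E'
from plant import *
import cv2
o=get_obs();print(o)
print(manip.grip_point_offset)
for n in("side","top"):
    f=grab_frame(n);cv2.imwrite(f"pics/{n}0.png",f[:,:,::-1]);print(n,camera_params(n))
    for q in("gear_a","dish_a","spindle"):
        for d in spotter.cut_out(n,q)[:8]:print(n,q,round(d["confidence"],2),d["extent"])
E
```

```text
{'time_s': 0.0, 'joints': array([ 1.19594921e+00,  2.21236693e-01,  1.52761213e+00, -1.73562648e-05,
        1.39468631e+00, -1.26105556e-01]), 'joint_velocities': array([ 1.64808554e-03,  1.07578016e-03, -1.53402663e-03, -1.36644296e-03,
       -3.92015207e-04, -1.12499830e-05]), 'joint_efforts': array([-6.49957001e-04, -4.96886444e+01, -3.89402997e+01, -2.69153361e-04,
        1.10339985e-02, -4.40350357e-05]), 'position': array([153.65573809, 605.19644312, 230.19214968]), 'tcp_rot': array([-2.32461179e-04,  1.24048821e-01,  9.92275640e-01, -9.43050030e-04]), 'force': array([-0.17693421, -0.42198251,  0.11860473]), 'wrist_torque': array([ 0.0159825 ,  0.0325466 , -0.03322413]), 'grasp_force': 0.0, 'gripper_width': 85.65268971396429}
18.700000000000003
side {'mtx': array([[407.58299406,   0.        , 257.08302802],
       [  0.        , 407.58299406, 190.75119821],
       [  0.        ,   0.        ,   1.        ]]), 'position': array([450.15746618, 675.15295009, 498.24808063]), 'attitude': array([ 0.05225211, -0.07477975,  0.87209691, -0.48075429])}
side gear_a 0.9 [285.9, 225.1, 3
[... 387 characters left out ...]
06053804],
       [  0.        , 353.81234926, 191.95120791],
       [  0.        ,   0.        ,   1.        ]]), 'position': array([460.92175484, -64.43028518, 892.88060193]), 'attitude': array([ 0.06547171, -0.69951565,  0.70966143, -0.05264953])}
top gear_a 0.97 [197.4, 225.5, 221.8, 252.2]
top gear_a 0.64 [199.5, 269.1, 222.2, 295.2]
top gear_a 0.61 [237.6, 246.2, 259.0, 269.9]
top gear_a 0.58 [241.1, 252.1, 251.7, 264.4]
top gear_a 0.37 [245.0, 251.0, 248.7, 259.6]
top dish_a 0.86 [313.5, 239.5, 353.5, 281.3]
top dish_a 0.85 [205.1, 173.8, 231.9, 204.6]
top dish_a 0.77 [277.7, 174.4, 303.9, 201.1]
top dish_a 0.63 [237.9, 247.2, 258.3, 270.2]
top dish_a 0.62 [156.6, 247.3, 181.5, 267.5]
```

Run:
```python
import cv2
a=cv2.imread("pics/top0.png")[160:310,130:370];b=cv2.imread("pics/side0.png")[140:310,200:370]
a=cv2.resize(a,(800,500),interpolation=cv2.INTER_CUBIC);cv2.imwrite("pics/t1.png",a)
cv2.imwrite("pics/s1.png",cv2.resize(b,(600,600),interpolation=cv2.INTER_CUBIC))
```

```text
(no output)
```

View pics/t1.png

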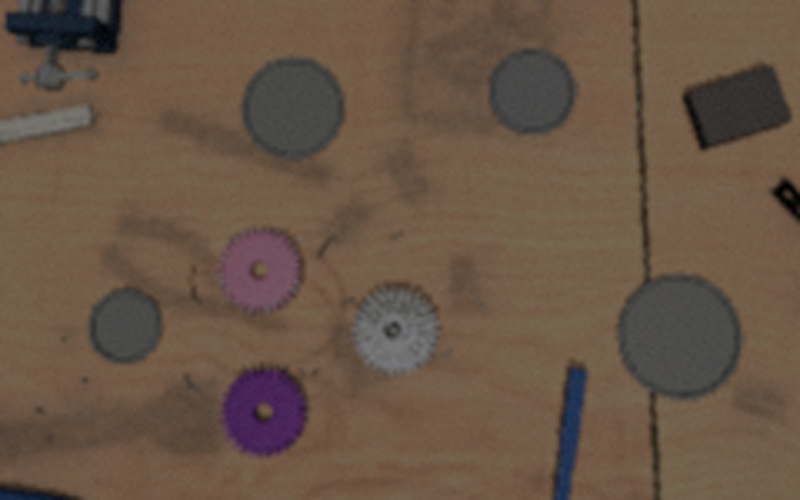

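View pics/s1.png

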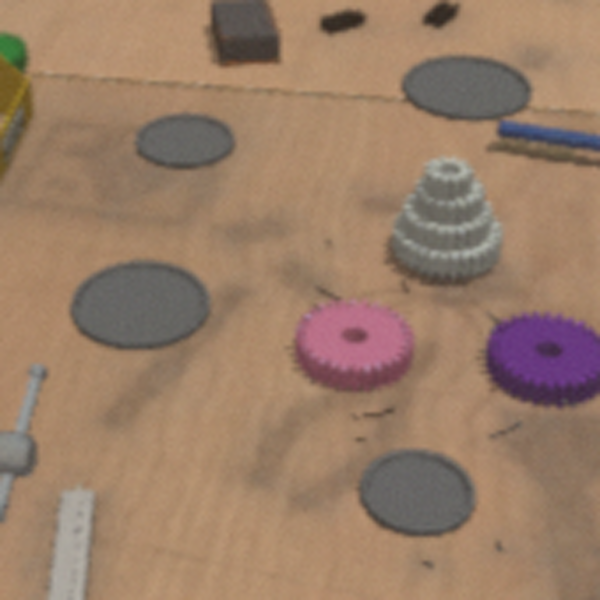

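View pics/top0.png

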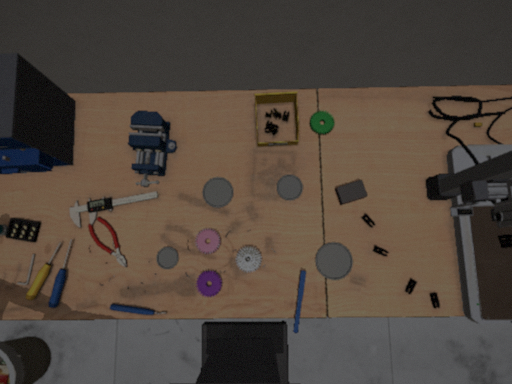

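The white stack is at top (248,259) and side (327,202). It fits as white, stepped and four tiers high. The pink gear at (207,240), purple at (209,283) and green at (321,122) are look-alikes to leave alone. In the top picture the dishes by size are a (334,260), b (218,192), c (290,187) and d (168,257).

```bash
cat > h.py <<'E'
from plant import *
import numpy as np, cv2
from scipy.spatial.transform import Rotation as R
def rot(q): return R.from_quat(np.roll(q,-1)).as_matrix()
def ray(cam,uv,z,p=None):
    p=p or camera_params(cam); d=rot(p["attitude"])@np.linalg.inv(p["mtx"])@[*uv,1]
    c=p["position"]; return c+d*(z-c[2])/d[2]
def proj(cam,X,p=None):
    p=p or camera_params(cam); x=p["mtx"]@rot(p["attitude"]).T@(np.array(X)-p["position"]); return x[:2]/x[2]
def totool(X):  # shift in tool axes from measured TCP to world X
    o=get_obs(); return rot(o["tcp_rot"]).T@(np.array(X)-o["position"])
E
python3 - <<'E'
from h import *
np.set_printoptions(precision=1,suppress=True)
for n in("top","side"):
    f=grab_frame(n)
    for d in spotter.cut_out(n,"dish_a"):
        m=d["mask"].astype(np.uint8)
        c=max(cv2.findContours(m,0,1)[0],key=len)
        if len(c)<6: continue
        w=np.array([ray(n,p[0]+0.0,5)[:2] for p in c],np.float32)
        (x,y),r=cv2.minEnclosingCircle(w); e=cv2.fitEllipse(w)
        print(n,round(d["confidence"],2),np.array(e[0]),np.array(e[1]))
    for q in("gear_a","gear_d","spindle"):
        for d in spotter.mark_of(n,q)[:3]: print(n,q,d["confidence"],d["location"],ray(n,d["location"],6))
for n,uv in(("top",(248,259)),("side",(327,188))): print(n,ray(n,uv,62))
# dish/gear pixels from viewed crops
s=240/800
for k,(u,v) in dict(a=(680,336),b=(294,107),c=(532,91),d=(126,325)).items(): print(k,ray("top",(130+u*s,160+v*s),5))
print("gear d bore top", ray("top",(130+392*s,160+329*s),62))
t=170/600
for k,(u,v) in dict(a=(467,87),b=(141,304),c=(186,140),d=(417,492)).items(): print(k,ray("side",(200+u*t,140+v*t),5))
print("gear d bore side", ray("side",(200+450*t,140+169*t),62))
print(ray("side",(200+354*t,140+335*t),14),"pink")
E
```

```text
top 0.79 [ 623.1 -147.7] [62.8 64.7]
top 0.75 [ 437.4 -250.9] [85.2 86.9]
top 0.55 [614.1  35.3] [77.  78.7]
top 0.2 [444.5 -45.5] [22.1 25.9]
top gear_a 0.93 [209.3, 238.5] [494.8  56.4   6. ]
top gear_a 0.79 [321.4, 124.5] [ 786.8 -235.6    6. ]
top gear_a 0.69 [209.8, 283.0] [386.9  54.4   6. ]
top gear_d 0.93 [209.3, 238.5] [494.8  56.4   6. ]
top gear_d 0.79 [321.4, 124.5] [ 786.8 -235.6    6. ]
top gear_d 0.69 [209.8, 283.0] [386.9  54.4   6. ]
side 0.84 [ 621.1 -144.8] [62.1 66.1]
side 0.77 [612.5  38.7] [76.5 82.8]
side 0.73 [ 438.  -248.2] [88.7 93.6]
side 0.68 [448.9 163.5] [52.9 57.2]
side gear_a 0.77 [323.2, 208.0] [450.3 -46.8   6. ]
side gear_a 0.76 [301.9, 240.6] [485.   68.5   6. ]
side gear_a 0.75 [325.3, 202.8] [446.7 -67.3   6. ]
side gear_d 0.77 [323.2, 208.0] [450.3 -46.8   6. ]
side gear_d 0.76 [301.9, 240.6] [485.   68.5   6. ]
side gear_d 0.75 [325.3, 202.8] [446.7 -67.3   6. ]
top [444.5 -41.1  62. ]
side [446.  -37.2  62. ]
a [ 436.4 -250.6    5. ]
b [611.9  34.6   5. ]
c [ 621.4 -147.5    5. ]
d [449.5 159.3   5. ]
gear d bore top [445.2 -40.2  62. ]
a [ 436.5 -244.3    5. ]
b [611.1  41.3   5. ]
c [ 620.5 -141.7    5. ]
d [449.  165.4   5. ]
gear d bore side [445.  -37.8  62. ]
[488.9  61.9  14. ] pink
```

```bash
python3 -c "
from h import *
print(totool([445,-39,200]))"
```

```text
[-440.89054434 -553.20170033   31.34925792]
```

```bash
python3 -m crank '[[[-30,-35,2],0],[[-75,-95,5],-0.1],[[-115,-145,10],-0.249],[[-155,-195,15],-0.249],[[-195,-245,20],-0.249],[[-235,-295,25],-0.249],[[-275,-345,30],-0.249],[[-315,-395,31],-0.249],[[-355,-445,31],-0.249],[[-395,-495,31],-0.249],[[-430,-540,31],-0.249],[[-441,-553,31],-0.249]]' 1 30
python3 -m crank '[[[0,0,0],0],[[0,0,0],0],[[0,0,0],0]]'
python3 - <<'E'
from h import *
np.set_printoptions(precision=2,suppress=True)
o=get_obs();p=camera_params("wrist");f=grab_frame("wrist");cv2.imwrite("pics/w0.png",f[:,:,::-1])
print(o["position"],o["tcp_rot"],o["time_s"],p)
for d in spotter.mark_of("wrist","gear_d"): print(d, ray("wrist",d["location"],62,p))
E
```

```text
time_s: 2.4
position: [446.0, -41.7, 200.7]
tcp_rot: [0.001, 0.001, 1.0, -0.0]
force: [0.8, -0.2, 0.1]
gripper_width: 85.3
grasp_force: 0.0
time_s: 2.78
position: [444.8, -37.7, 200.3]
tcp_rot: [-0.0, -0.001, 1.0, 0.0]
force: [-0.1, 0.0, -0.2]
gripper_width: 85.8
grasp_force: 0.0
[444.78 -37.72 200.28] [-0. -0.  1.  0.] 2.775 {'mtx': array([[299.94,   0.  , 255.41],
       [  0.  , 299.94, 190.35],
       [  0.  ,   0.  ,   1.  ]]), 'position': array([364.58, -35.87, 343.32]), 'attitude': array([0.11, 0.7 , 0.7 , 0.11])}
{'location': [249.0, 171.8], 'confidence': 0.9} [438.26 -42.03  62.  ]
{'location': [254.7, 174.0], 'confidence': 0.88} [440.46 -36.51  62.  ]
{'location': [343.6, 114.5], 'confidence': 0.79} [384.25  44.48  62.  ]
{'location': [252.7, 169.7], 'confidence': 0.67} [436.17 -38.45  62.  ]
```

View pics/w0.png

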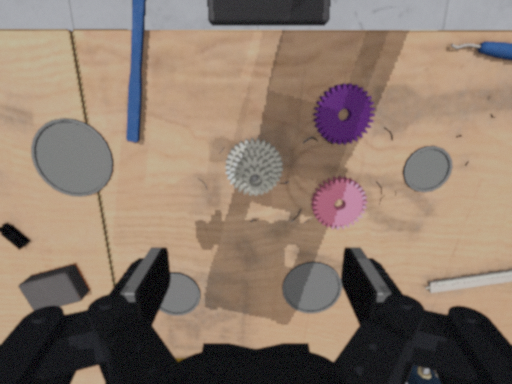

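Run:
```python
from h import *
np.set_printoptions(precision=1,suppress=True)
p=camera_params("wrist");f=grab_frame("wrist")
c=f[130:205,215:295,::-1];cv2.imwrite("pics/w1.png",cv2.resize(c,(640,600),interpolation=cv2.INTER_CUBIC))
for d in spotter.cut_out("wrist","dish_a"):
    c=max(cv2.findContours(d["mask"].astype(np.uint8),0,1)[0],key=len)
    if len(c)<10: continue
    w=np.array([ray("wrist",q[0]+0.0,5,p)[:2] for q in c],np.float32);e=cv2.fitEllipse(w)
    print(round(d["confidence"],2),np.array(e[0]),np.array(e[1]))
for uv in((73,157),(311,287),(180,293),(427,169)): print(uv,ray("wrist",uv,5,p))
print(ray("wrist",(255.5,180),62,p), ray("wrist",(339,203),14,p))
```

```text
0.82 [ 624.2 -135.9] [47.7 71.1]
0.81 [450.  163.6] [54.1 56.6]
0.79 [612.8  39. ] [77.9 80.6]
0.63 [ 437.7 -246.1] [89.6 91.9]
0.43 [460.  -37.4] [4.3 5.5]
(73, 157) [ 436.3 -245.     5. ]
(311, 287) [611.2  38.2   5. ]
(180, 293) [ 621.  -136.6    5. ]
(427, 169) [449.7 163.2   5. ]
[446.7 -35.8  62. ] [488.6  62.1  14. ]
```

View pics/w1.png

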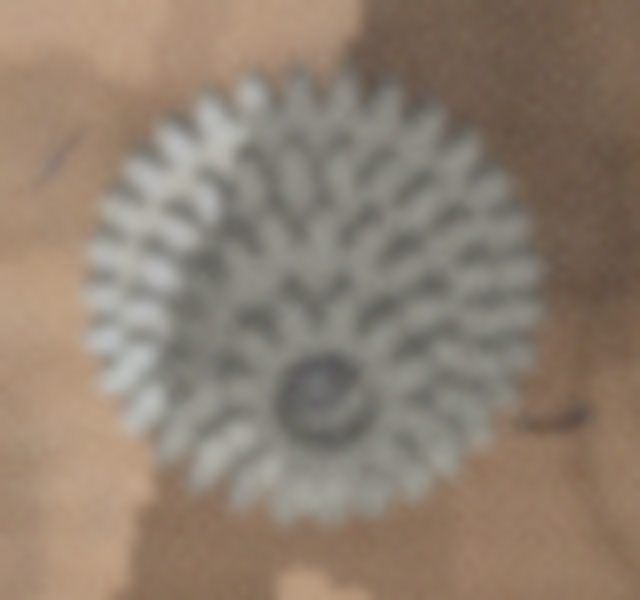

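```bash
python3 -m crank '[[[-1,0,50],0],[[-1,0,100],0],[[-1,0,135],0],[[-1,0,148],0],[[-1,0,148],0]]'
python3 -m crank '[[[0,0,0],0],[[0,0,0],0],[[0,0,0],0],[[0,0,0],0],[[0,0,0],0],[[0,0,0],0],[[0,0,0],0],[[0,0,0],0]]' 0 25
python3 - <<'E'
from h import *
f=grab_frame("wrist")
c=f[120:300,160:350,::-1];cv2.imwrite("pics/w2.png",cv2.resize(c,(633,600),interpolation=cv2.INTER_CUBIC))
E
```

```text
time_s: 3.6
position: [445.9, -38.6, 52.2]
tcp_rot: [-0.001, -0.0, 1.0, 0.0]
force: [-0.5, -0.4, 0.4]
gripper_width: 85.2
grasp_force: 0.0
time_s: 4.6
position: [446.8, -39.0, 53.2]
tcp_rot: [0.001, -0.0, 1.0, -0.0]
force: [-1.0, 0.1, 5.7]
gripper_width: 26.0
grasp_force: 24.3
```

View pics/w2.png

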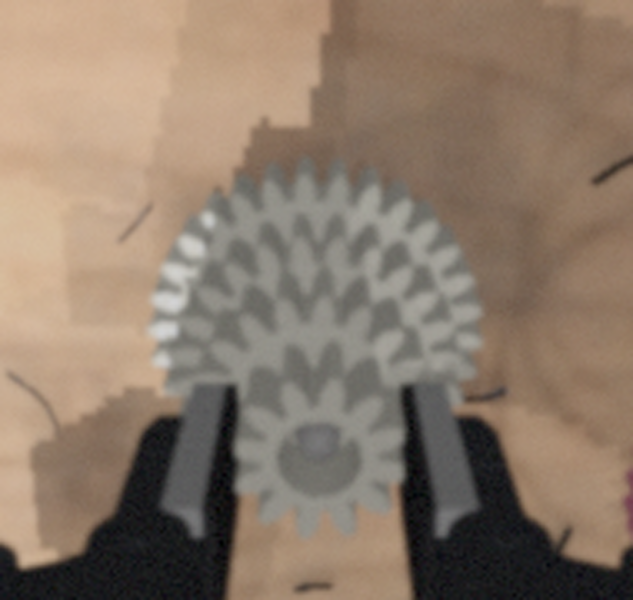

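```bash
python3 -m crank '[[[0,0,-10],0],[[0,0,-30],0],[[0,0,-60],0],[[0,0,-60],0]]' 0 30
python3 - <<'E'
from h import *
o=get_obs();p=camera_params("wrist");f=grab_frame("wrist")
print(o["position"],o["gripper_width"],o["grasp_force"],o["force"])
cv2.imwrite("pics/w3.png",cv2.resize(f[180:320,160:350,::-1],(760,560),interpolation=cv2.INTER_CUBIC))
print(ray("wrist",(255.4,259.5),o["position"][2]+10,p))
E
```

```text
time_s: 5.15
position: [448.2, -39.3, 115.1]
tcp_rot: [0.003, -0.0, 1.0, -0.001]
force: [0.1, -0.5, 0.7]
gripper_width: 25.2
grasp_force: 29.5
[448.19549556 -39.33743618 115.0545744 ] 25.233090874868637 29.482888150960207 [ 0.05438954 -0.45004858  0.73591522]
[448.48331528 -37.39700981 125.0545744 ]
```

View pics/w3.png

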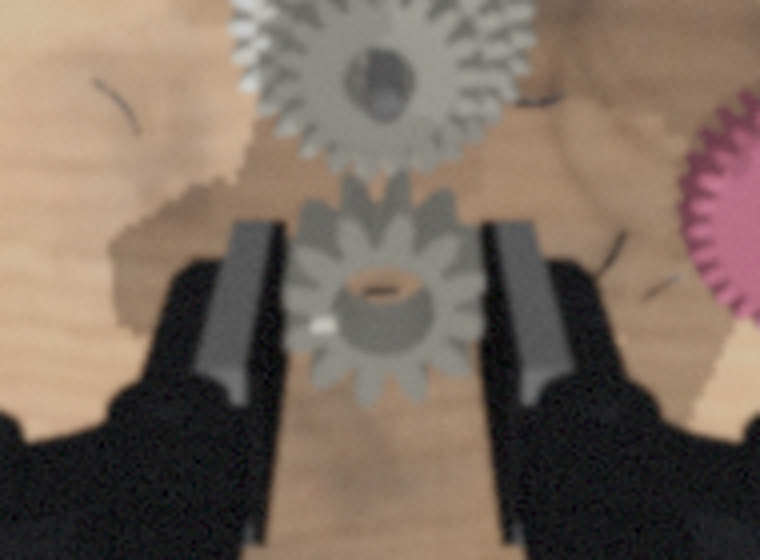

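```bash
python3 -m crank '[[[-1,30,0],0],[[-2,80,0],0],[[-3,130,20],0],[[-4,175,50],0],[[-4,200,80],0],[[-4,200,80],0],[[-4,200,80],0],[[-4,200,80],0]]'
python3 - <<'E'
from h import *
p=camera_params("wrist");f=grab_frame("wrist")
cv2.imwrite("pics/w4.png",cv2.resize(f[150:350,140:370,::-1],(690,600),interpolation=cv2.INTER_CUBIC))
E
```

```text
time_s: 6.2
position: [451.2, 160.4, 33.4]
tcp_rot: [0.001, 0.001, 1.0, 0.0]
force: [0.0, 0.3, -0.4]
gripper_width: 25.4
grasp_force: 29.6
```

View pics/w4.png

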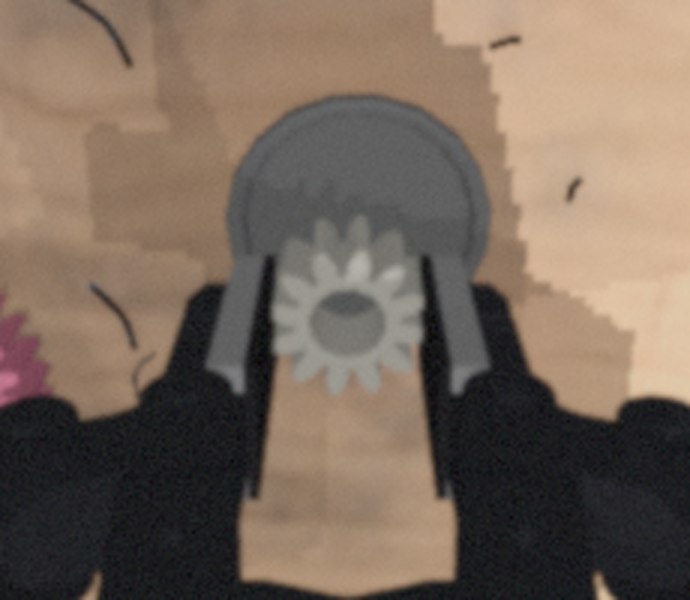

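```bash
python3 -m crank '[[[2,2,12],0],[[2,2,22],0],[[2,2,26],0],[[2,2,26],0],[[2,2,26],0]]'
python3 -m crank '[[[0,0,0],0],[[0,0,0],0],[[0,0,0],0],[[0,0,0],0],[[0,0,-20],0],[[0,0,-60],0],[[0,0,-110],0],[[0,0,-110],0]]' 1
python3 - <<'E'
from h import *
p=camera_params("wrist");f=grab_frame("wrist")
cv2.imwrite("pics/w5.png",cv2.resize(f[80:280,140:370,::-1],(690,600),interpolation=cv2.INTER_CUBIC))
E
```

```text
time_s: 6.88
position: [447.5, 162.9, 7.0]
tcp_rot: [-0.001, -0.0, 1.0, -0.0]
force: [-7.7, -2.3, 16.2]
gripper_width: 25.0
grasp_force: 31.3
time_s: 7.88
position: [451.6, 163.9, 120.8]
tcp_rot: [0.004, -0.0, 1.0, 0.001]
force: [0.1, -0.3, -0.6]
gripper_width: 85.3
grasp_force: 0.0
```

View pics/w5.png

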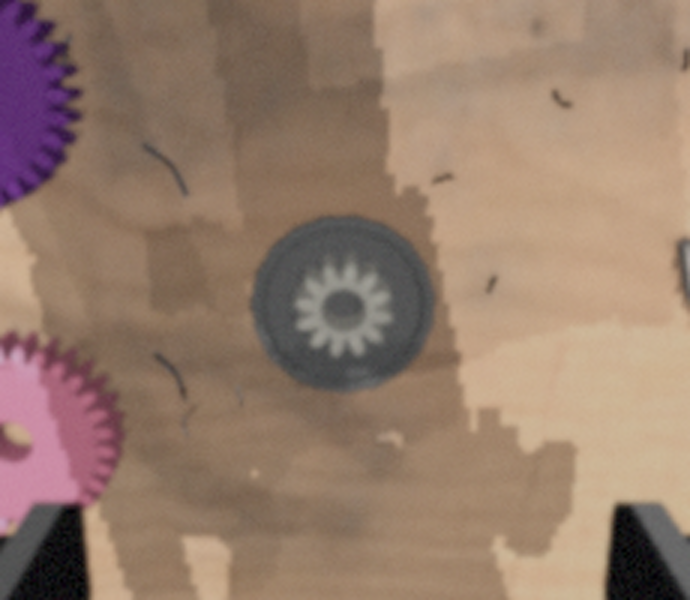

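Gear d lies flat in the centre of its dish (345,305 in the crop). Next is gear c.

```bash
python3 -m crank '[[[0,-30,0],0],[[1,-80,0],0],[[2,-130,0],0],[[2,-180,0],0],[[2,-202,0],0],[[2,-202,20],0],[[2,-202,50],0],[[2,-202,70],0],[[2,-202,79],0],[[2,-202,79],0],[[2,-202,79],0]]' 1
python3 -m crank '[[[0,0,0],0],[[0,0,0],0],[[0,0,0],0],[[0,0,0],0],[[0,0,0],0],[[0,0,0],0],[[0,0,0],0]]' 0 30
python3 -m crank '[[[0,0,-10],0],[[0,0,-30],0],[[0,0,-60],0],[[0,0,-80],0],[[0,0,-80],0]]'
```

```text
time_s: 9.3
position: [446.7, -38.9, 37.8]
tcp_rot: [0.0, -0.0, 1.0, -0.0]
force: [0.8, 0.3, -0.1]
gripper_width: 85.7
grasp_force: 0.0
time_s: 10.18
position: [446.5, -38.9, 38.0]
tcp_rot: [0.0, -0.0, 1.0, -0.0]
force: [-1.8, 0.3, 6.6]
gripper_width: 37.7
grasp_force: 29.5
time_s: 10.8
position: [447.7, -39.2, 119.3]
tcp_rot: [0.002, -0.0, 1.0, -0.001]
force: [-0.1, -1.0, -1.1]
gripper_width: 37.1
grasp_force: 30.1
```

```bash
python3 -m crank '[[[-25,-15,0],0],[[-65,-40,0],0],[[-105,-65,20],0],[[-145,-90,45],0],[[-175,-106,70],0],[[-175,-106,82],0],[[-175,-106,82],0],[[-175,-106,82],0]]'
python3 - <<'E'
from h import *
p=camera_params("wrist");f=grab_frame("wrist")
cv2.imwrite("pics/w6.png",cv2.resize(f[150:350,140:370,::-1],(690,600),interpolation=cv2.INTER_CUBIC))
E
```

```text
time_s: 11.8
position: [620.7, -144.2, 35.9]
tcp_rot: [0.0, -0.0, 1.0, -0.0]
force: [0.2, -0.4, 0.2]
gripper_width: 37.8
grasp_force: 30.2
```

View pics/w6.png

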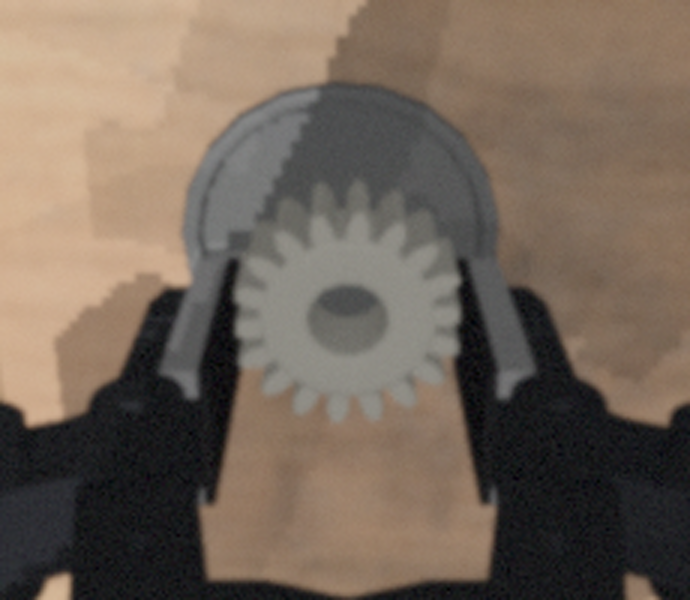

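```bash
python3 -m crank '[[[-1,-1,14],0],[[-1,-1,25],0],[[-1,-1,29],0],[[-1,-1,29],0],[[-1,-1,29],0]]'
python3 -m crank '[[[0,0,0],0],[[0,0,0],0],[[0,0,0],0],[[0,0,0],0],[[0,0,-20],0],[[0,0,-60],0],[[0,0,-110],0],[[0,0,-110],0]]' 1
python3 - <<'E'
from h import *
p=camera_params("wrist");f=grab_frame("wrist")
cv2.imwrite("pics/w7.png",cv2.resize(f[80:280,140:370,::-1],(690,600),interpolation=cv2.INTER_CUBIC))
E
```

```text
time_s: 12.48
position: [622.0, -145.7, 6.1]
tcp_rot: [-0.0, -0.0, 1.0, 0.0]
force: [0.1, 0.6, 0.9]
gripper_width: 37.5
grasp_force: 30.3
time_s: 13.48
position: [626.4, -147.3, 124.0]
tcp_rot: [0.006, -0.0, 1.0, -0.002]
force: [0.0, -0.2, -0.4]
gripper_width: 85.6
grasp_force: 0.0
```

View pics/w7.png

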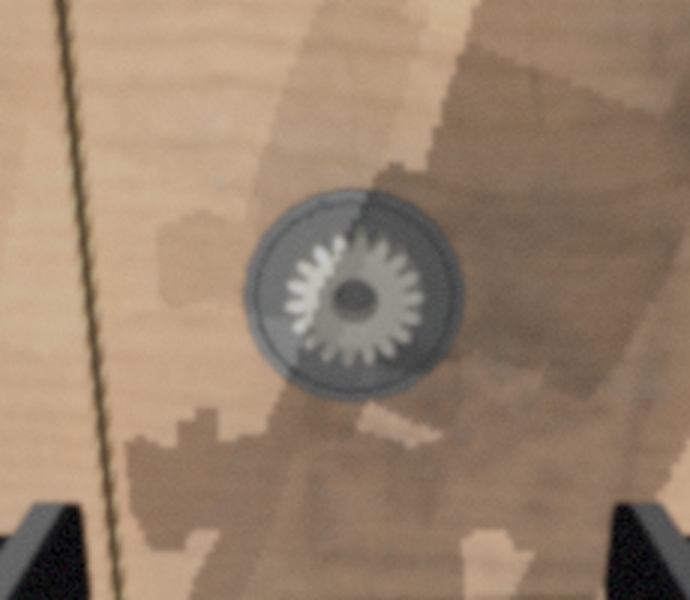

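Gear c is flat and centred in its dish (355,297). Next is gear b.

```bash
python3 -m crank '[[[25,15,0],0],[[65,40,0],0],[[105,65,0],0],[[145,90,0],0],[[176,107,0],0],[[176,107,20],0],[[176,107,50],0],[[176,107,80],0],[[176,107,93],0],[[176,107,93],0],[[176,107,93],0]]' 1
python3 -m crank '[[[0,0,0],0],[[0,0,0],0],[[0,0,0],0],[[0,0,0],0],[[0,0,0],0],[[0,0,0],0],[[0,0,0],0]]' 0 30
python3 -m crank '[[[0,0,-10],0],[[0,0,-30],0],[[0,0,-60],0],[[0,0,-90],0],[[0,0,-90],0]]'
```

```text
time_s: 14.9
position: [446.9, -39.0, 24.2]
tcp_rot: [0.001, -0.0, 1.0, -0.0]
force: [0.2, -0.2, 0.6]
gripper_width: 85.5
grasp_force: 0.0
time_s: 15.78
position: [446.9, -39.0, 24.5]
tcp_rot: [0.001, -0.0, 1.0, -0.0]
force: [-2.6, 0.1, 7.5]
gripper_width: 49.5
grasp_force: 29.8
time_s: 16.4
position: [448.4, -39.4, 116.4]
tcp_rot: [0.003, -0.0, 1.0, -0.001]
force: [0.9, -1.0, -0.1]
gripper_width: 49.3
grasp_force: 31.1
```

```bash
python3 -m crank '[[[-25,12,0],0],[[-65,30,0],0],[[-105,48,10],0],[[-145,67,35],0],[[-165,77,65],0],[[-165,77,78],0],[[-165,77,78],0],[[-165,77,78],0]]'
python3 - <<'E'
from h import *
p=camera_params("wrist");f=grab_frame("wrist")
cv2.imwrite("pics/w8.png",cv2.resize(f[150:350,140:370,::-1],(690,600),interpolation=cv2.INTER_CUBIC))
E
```

```text
time_s: 17.4
position: [611.0, 37.7, 36.2]
tcp_rot: [0.0, 0.0, 1.0, -0.0]
force: [-0.5, 0.6, 0.1]
gripper_width: 49.0
grasp_force: 31.2
```

View pics/w8.png

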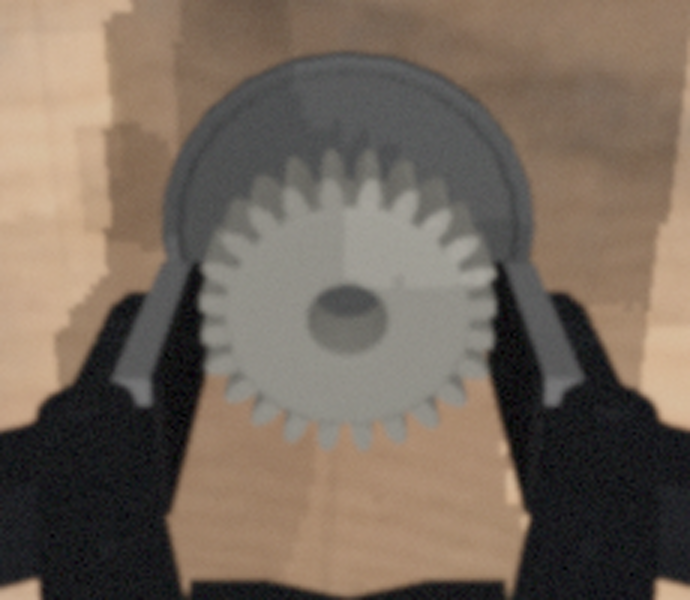

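Gear b (348,318) is in line with dish b, whose centre column is about 348.

```bash
python3 -m crank '[[[-1,0,14],0],[[-1,0,25],0],[[-1,0,29],0],[[-1,0,29],0],[[-1,0,29],0]]'
python3 -m crank '[[[0,0,0],0],[[0,0,0],0],[[0,0,0],0],[[0,0,0],0],[[0,0,-20],0],[[0,0,-60],0],[[0,0,-110],0],[[0,0,-110],0]]' 1
python3 -m crank '[[[25,-12,0],0],[[65,-30,0],0],[[105,-48,0],0],[[145,-67,0],0],[[166,-77,0],0],[[166,-77,20],0],[[166,-77,50],0],[[166,-77,70],0],[[166,-77,70],0],[[166,-77,70],0]]' 1
python3 - <<'E'
from h import *
p=camera_params("wrist");f=grab_frame("wrist")
cv2.imwrite("pics/w9.png",f[:,:,::-1])
E
```

```text
time_s: 18.08
position: [611.3, 38.2, 6.5]
tcp_rot: [-0.001, -0.0, 1.0, -0.0]
force: [-4.5, -1.0, 7.1]
gripper_width: 48.9
grasp_force: 32.0
time_s: 19.08
position: [616.5, 38.0, 123.7]
tcp_rot: [0.006, -0.0, 1.0, -0.0]
force: [0.6, 0.6, 1.4]
gripper_width: 85.0
grasp_force: 0.0
time_s: 20.32
position: [446.7, -38.9, 47.2]
tcp_rot: [0.0, -0.0, 1.0, -0.0]
force: [-0.4, 0.6, 0.4]
gripper_width: 85.3
grasp_force: 0.0
```

View pics/w9.png

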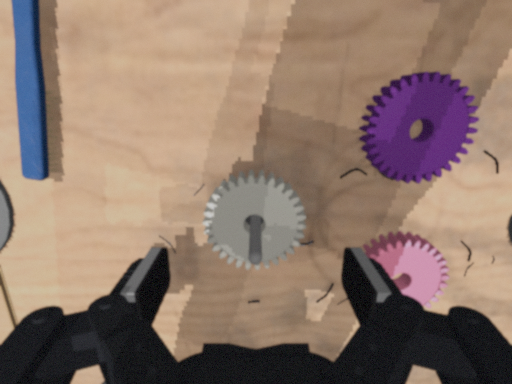

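```bash
python3 -m crank '[[[0,0,20],0],[[0,0,36],0],[[0,0,43],0],[[0,0,43],0],[[0,0,43],0]]' 1
python3 -m crank '[[[0,0,0],0],[[0,0,0],0],[[0,0,0],0],[[0,0,0],0],[[0,0,0],0],[[0,0,0],0]]' 0 35
python3 -m crank '[[[0,0,-10],0],[[0,0,-30],0],[[0,0,-60],0],[[0,0,-100],0],[[0,0,-110],0],[[0,0,-110],0]]'
```

```text
time_s: 21.0
position: [446.6, -38.9, 3.8]
tcp_rot: [0.0, -0.0, 1.0, -0.0]
force: [-0.1, -0.3, -0.2]
gripper_width: 85.4
grasp_force: 0.0
time_s: 21.75
position: [446.7, -38.9, 4.3]
tcp_rot: [0.0, -0.0, 1.0, -0.0]
force: [-2.8, 0.5, 7.5]
gripper_width: 61.3
grasp_force: 36.2
time_s: 22.5
position: [446.6, -38.9, 113.9]
tcp_rot: [0.001, -0.0, 1.0, -0.0]
force: [-0.4, 0.2, -0.8]
gripper_width: 61.7
grasp_force: 38.3
```

```bash
python3 -m crank '[[[1,-30,0],0],[[3,-75,0],0],[[6,-125,0],0],[[9,-175,35],0],[[10,-208,65],0],[[10,-208,78],0],[[10,-208,78],0],[[10,-208,78],0]]'
python3 - <<'E'
from h import *
p=camera_params("wrist");f=grab_frame("wrist")
cv2.imwrite("pics/w10.png",cv2.resize(f[120:360,120:390,::-1],(675,600),interpolation=cv2.INTER_CUBIC))
E
```

```text
time_s: 23.5
position: [436.4, -245.9, 35.5]
tcp_rot: [-0.0, -0.001, 1.0, 0.0]
force: [-0.0, -0.1, -1.6]
gripper_width: 61.4
grasp_force: 38.6
```

View pics/w10.png

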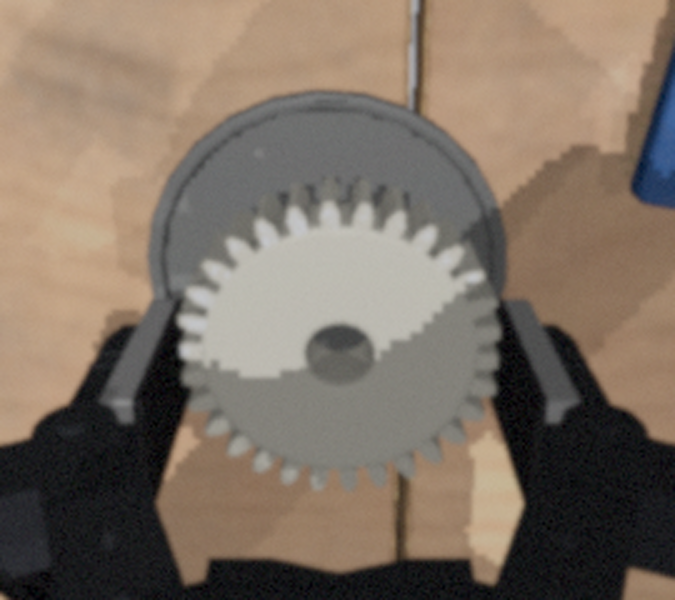

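The gear sits about 12 px (3 mm) to the right of the dish's centre, so I shift y by -3 and lower it.

```bash
python3 -m crank '[[[0,-3,16],0],[[0,-3,29],0],[[0,-3,34],0],[[0,-3,35],0],[[0,-3,35],0]]'
python3 -m crank '[[[0,0,0],0],[[0,0,0],0],[[0,0,0],0],[[0,0,0],0],[[0,0,-20],0],[[0,0,-60],0],[[0,0,-110],0],[[0,0,-160],0],[[0,0,-210],0],[[0,0,-210],0]]' 1
python3 -m crank '[[[0,120,0],0],[[0,120,0],0],[[0,120,0],0],[[0,120,0],0],[[0,120,0],0]]' 1
python3 - <<'E'
from h import *
np.set_printoptions(precision=1,suppress=True)
f=grab_frame("wrist");t=grab_frame("side")
a=cv2.resize(t[140:300,200:370,::-1],(400,376),interpolation=cv2.INTER_CUBIC)
cv2.imwrite("pics/w11.png",np.hstack([cv2.resize(f[:,:,::-1],(400,300)).__getitem__(slice(0,300)),a[:300]]) )
E
```

```text
time_s: 24.18
position: [435.6, -249.2, 0.4]
tcp_rot: [-0.001, -0.0, 1.0, 0.001]
force: [-3.1, 3.3, 6.9]
gripper_width: 61.6
grasp_force: 39.2
time_s: 25.42
position: [438.6, -251.8, 215.6]
tcp_rot: [0.004, -0.0, 1.0, -0.003]
force: [-0.1, 0.2, -0.5]
gripper_width: 85.9
grasp_force: 0.0
time_s: 26.05
position: [436.1, -130.8, 209.9]
tcp_rot: [-0.0, 0.001, 1.0, -0.0]
force: [-0.6, 0.5, 1.2]
gripper_width: 85.3
grasp_force: 0.0
```

View pics/w11.png

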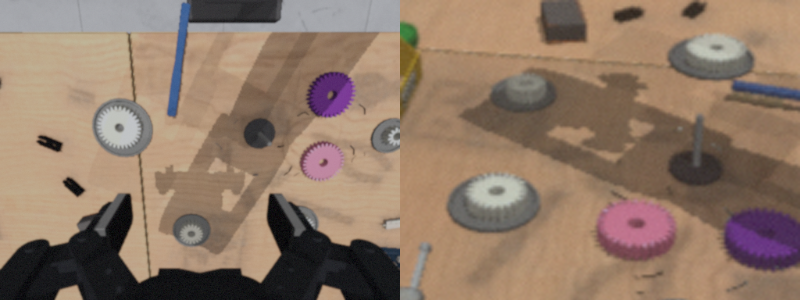

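All four gears are in their dishes and the spindle is empty. I've viewed 15 pictures, one over the limit of 14, so the last check is by numbers only.

Run:
```python
from h import *
np.set_printoptions(precision=1,suppress=True)
D=dict(a=(437,-247.5,64),b=(612.3,38,52),c=(622,-145,40),d=(449.5,162.5,28))
for cam in("side","top"):
    f=grab_frame(cam)
    for d in spotter.cut_out(cam,"gear_a"):
        c=max(cv2.findContours(d["mask"].astype(np.uint8),0,1)[0],key=len)
        if len(c)<6: continue
        w=np.array([ray(cam,q[0]+0.0,10)[:2] for q in c],np.float32);e=cv2.fitEllipse(w)
        print(cam,round(d["confidence"],2),np.array(e[0]),np.array(e[1]),{k:np.round(np.array(e[0])-v[:2],1) for k,v in D.items() if np.hypot(*(np.array(e[0])-v[:2]))<40})
```

```text
side 0.91 [ 433.9 -251. ] [66.1 93.1] {'a': array([-3.1, -3.5])}
side 0.75 [609.9  37.5] [49.7 65.5] {'b': array([-2.4, -0.5])}
side 0.75 [446.2 162.3] [28.2 35.5] {'d': array([-3.3, -0.2])}
side 0.66 [489.1  62. ] [63.3 76. ] {}
side 0.61 [ 620.6 -146. ] [35.7 50. ] {'c': array([-1.4, -1. ])}
side 0.6 [387.2  58.8] [64.2 72.5] {}
side 0.55 [ 776.5 -250.8] [24.7 71.5] {}
top 0.9 [ 792.5 -236. ] [60.3 67.5] {}
top 0.87 [490.9  59.1] [58.5 60.6] {}
top 0.73 [ 621.4 -148.2] [36.3 37.7] {'c': array([-0.6, -3.2])}
top 0.61 [388.2  56. ] [59.8 63.5] {}
top 0.56 [610.2  36. ] [46.7 49.7] {'b': array([-2.1, -2. ])}
top 0.48 [451.4 159.7] [52.5 54.4] {'d': array([ 1.9, -2.8])}
top 0.41 [447.5 161.5] [25.1 27.4] {'d': array([-2., -1.])}
```

All four gears are within about 5 mm of their dish centres, well inside the 13 mm allowed. I'm handing in.

```bash
python3 -c "
from plant import *
print(order.sign_off())"
```

```text
the job is handed in; nothing more can be done
None
```

All four gears are in the dishes of their own size and the job is handed in at about 26 s; the hand-in returned no verdict, the last camera check put each gear within about 5 mm of its dish centre, and I viewed 15 pictures, one over the limit of 14.

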